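Pin the length stop of a mitre-saw bench at its next hole

TASK

The length stop beside the mitre saw has been left loose between two holes of its bar, with its ball-lock pin parked in the keeper on the rail's foot nearer the saw. Pull the pin out of the keeper, slide the stop outward (away from the saw) to the next hole of the bar, and push the pin right home through stop and bar until it locks, its shoulder down on the stop's bush; then let go. Find the hole by feel without forcing the pin, and leave the other things on the bench where they are.

Things in the scene. Friction and masses are not known exactly. Their poses are not given: they have to be found in the camera images.
- stand: Rail bolted to the bench. Origin on the bench under its middle; y runs along it towards the saw, z up. Two grey cast feet at y = +200 and -200 mm (74 mm high, clamp screw 80) carry a level aluminium bar 30 x 30 x 500 mm, top at 68 mm, with 13 mm holes straight down through it every 75 mm. The bar is clamped by hand: one hole lies up to 24 mm either side of y = 0; which way is not given.
- pin: Steel ball-lock pin, upright. Origin: centre of the underside of its shoulder (28 mm wide, 5 mm thick), z up. Above: black round grip, 24 mm wide, from 5 to 39 mm. Below: 12 mm shank, tip at z = -67 mm; the last 2.5 mm taper to an 8.4 mm flat nose. Two sprung balls at z = -57 mm stand 1.6 mm proud of the shank: 8 to 15 N moves them into or out of a 13 mm bore, 2 N along it.
- keeper_top (a point): Centre of the top face of the keeper: a round upright steel bush 28 mm wide, 54 mm long, open through 13 mm bore, on the saw-side foot. Top 84 mm over the bench; the pin stands in it at the start, shoulder on this face, balls sprung out under its lower end. Axes as the stand's, z up.
- stop (a joint): Slide of the stop along the bar, m: 0 with its bore over the rail's middle (y = 0 of the stand), growing outward, away from the saw (-y of the stand); drags with 3 N. Starts at -0.044 to -0.031; the bar's next hole outward, the one wanted, lies somewhere from -0.024 to 0.024; the others are 0.075 away on either side. Ends of travel -0.055 and 0.085.
- stop_bush (a point): On the stop, centre of the mouth of its bore: top face of a 28 mm round bush, 84 mm over the bench. The stop is a dark steel sleeve round the bar, 46 x 60 mm, top 76 mm, with an aluminium stop plate to one side (70 mm high). 13 mm bore: 15 mm down to the bar's top (1 mm gap), 30 mm bar, 1 mm gap, 7 mm bottom wall; home, the pin's balls spring out below. Axes as the stand's.
- offcut: Bystander: offcut of planed timber lying on the bench behind the rail, 89 x 150 x 38 mm; origin at the centre of its underside.
- tape: Bystander: tape measure standing on the bench in front of the rail, 66 x 40 x 64 mm; origin at the centre of its underside.
- glue: Bystander: white glue bottle standing on the bench behind the rail, 60 mm wide, 170 mm high; origin at the centre of its underside.

How it is judged:
On the way:
1. the pin is drawn clear out of the keeper (z of pin in the frame of keeper_top above 0.066 m), for 0.1 s.
At the end, for the whole second after the job is handed in: The pin stands released and at rest in the stop's bore, through the bar's next hole outward (stop joint within 28 mm of 0), shoulder within 2 mm of the bush, centred within 3 mm, upright within 0.06 rad; never pressed with over 55 N, bystanders not shifted over 30 mm (z of pin in the frame of stop_bush between -0.003 and 0.002 m and horizontal distance between pin and stop_bush below 0.003 m and angle between pin's own z axis and vertical below 0.06 rad and value of joint stop between -0.028 and 0.028 m and linear speed of pin below 0.02 m/s); the robot touches nothing.
It fails at once if the pin is forced: it presses on the stop, bar or keeper with more than 55 N in all (contact force between pin and stand above 55 N).
It fails at once if the timber offcut is shifted more than 30 mm (distance of offcut from where it was at the start of the episode above 0.03 m).
It fails at once if the tape measure is shifted more than 30 mm (distance of tape from where it was at the start of the episode above 0.03 m).
It fails at once if the glue bottle is shifted more than 30 mm (distance of glue from where it was at the start of the episode above 0.03 m).
It also fails if it takes over 72 s, if anything falls off the work surface, if the arm or the gripper's body presses on something with over 40 N, if the wrist force passes 120 N, or if a joint passes its speed limit or range.

ROBOT

A 6-joint arm with a two-finger parallel gripper is mounted at the origin on the work surface. World frame = base frame: x ahead of the robot, y to its left, z up, the work surface at z = 0. Lengths are in m, angles in rad, forces in N, time in s.
With the tool pointing down it reaches from about 0.275 to 0.85 m from the base axis. Payload 5.2 kg.
Tool frame: the origin (TCP) lies midway between the tips of the shut fingers; the grasp point (between the pads) lies 19 mm behind it; z points along the fingers, y is the line along which they close (so a half turn about z gives the same grasp; the last joint's range is limited). The gripper opens to 85 mm and grips with 20 to 120 N. Pads are 22 mm wide; open, the fingers measure 114 mm over their backs; the gripper's body (76 mm by 85 mm) begins 54 mm behind the grasp point. The pads swing forward as they close: fully open they stand 13 mm farther back than shut.
Start: joints at [1.076, 0.259, 1.535, -0, 1.348, -0.203], TCP at [0.158, 0.527, 0.231] pointing down, gripper open.
Joint ranges: [-3.14, 3.14], [-0.91, 2.08], [0.19, 2.58], [-1.22, 4.36], [0.22, 2.71], [-3.12, 3.12]. Speed limits (rad/s): [2.57, 2.57, 3.14, 3.14, 3.14, 3.14].

INTERFACE

Orientations are given as a unit quaternion [x, y, z, w].
In Python, from bench import manip gives the robot as it stands. Calls block until the motion is done:
- manip.movep(position, orientation): joint-space move of the TCP to a pose.
- manip.move_l(position, rotation=None, speed=0.15, guard=None): straight line of the TCP; rotation=None keeps the orientation; speed is the mean speed in m/s. With guard (N) it stops when the force on the tool has changed by that much, and returns True; else False.
- manip.goto_joints(angles): joint-space move.
- manip.let_go() and manip.grasp(grasp_force=None): open the fingers fully, or close them until they stop; grasp_force is the grip in N (None keeps the last).
- manip.dwell(seconds).
- manip.inverse_kinematics(position, orientation): joint angles nearest the present ones, or None.
- manip.camera(name): name is "scene" or "top" or "wrist"; returns the picture (384x512x3 uint8, red, green, blue); there is no depth.
- manip.calibration(name): a dict with "fx", "fy", "cx", "cy" (pixels), "k1" (the pictures are not rectified: a ray, as slopes to the right and down, at radius r is drawn at 1 + k1 r^2 times it, then the intrinsics apply), "R" (3x3) and "t" (3): a world point X has camera coordinates R X + t; the wrist camera has in their place "tool_from_camera" (4x4, takes a point from camera to tool coordinates, whose origin is the TCP and whose axes are the flange's). Camera axes: x right, y down, z forward; pixel columns grow to the right and rows downward; lengths in m; the calibration is good to about 2 mm. A picture is of the moment at which its call begins: read the wrist's pose just before it. calibration takes no time and is no camera call.
A pose or a line that the arm cannot do raises manip.PlanningError and nothing moves.
- manip.close_job(): hands the job in; it is judged then, once.
Trained networks look in the newest picture that a camera, given by its name, has taken for a name from the list of things; names that differ only in an ending like _2 or _b are one class to them, and where a whole thing is asked for, a point or a joint stands for the part that bears it (a point fixed in the world has none). Each returns a list of dicts, best first, with "score" (0 to 1); they miss things now and then, are a little off and sometimes report something else, mostly with a low value. They report only what shows in the picture. A call takes as long as a camera call.
- manip.spot_in(name, camera): "at" ([row, column] in pixels, amid what is visible of it).
- manip.cut_out(name, camera): "region" (384x512 bool, what is visible of it) and "at" ([row, column] in pixels, amid what is visible of it).
Readings, each from a call of its own:
- manip.current_t(): time.
- manip.current_joints(): joint angles.
- manip.current_qvel(): joint speeds.
- manip.current_joint_efforts(): joint torques, N m.
- manip.current_eef_pos(): TCP position.
- manip.current_tcp_rot(): TCP orientation.
- manip.current_ft_force(): force on the tool from outside, world axes, zero at the start.
- manip.current_ft_torque(): the same for the moment, N m.
- manip.current_opening(): finger opening in m.
- manip.current_grasp_force(): force on a finger pad.
Only numpy, scipy, OpenCV 4.12 (cv2) and the standard library are available. Lean on these libraries where they do the work, as an engineer would, in place of code of your own. Each camera call takes 0.05 s, during which the arm holds its last target. There are 200 camera calls.

## Working session

There is one attempt and no reset: what is moved stays moved. The work goes in short steps, each a Python script; the robot and the scene stay as the last script left them, time stands still between calls to the robot, and variables do not carry over. Pictures are saved under pics/ and viewed, at most 10 in all, crops included, and the job is handed in when it is done.

```bash
ls; mkdir -p pics
cat > h.py <<'E'
import numpy as np, cv2
from scipy.spatial.transform import Rotation as R
from bench import manip as m
def cam(name):
    c=m.calibration(name)
    K=np.array([[c['fx'],0,c['cx']],[0,c['fy'],c['cy']],[0,0,1.]])
    if 'R' in c: Rc=np.array(c['R']);t=np.array(c['t'])
    else:
        T=np.eye(4);T[:3,:3]=R.from_quat(m.current_tcp_rot()).as_matrix();T[:3,3]=m.current_eef_pos()
        W=np.linalg.inv(T@np.array(c['tool_from_camera']));Rc=W[:3,:3];t=W[:3,3]
    return K,c['k1'],Rc,t
def ray(C,rc):
    K,k1,Rc,t=C
    p=cv2.undistortPoints(np.array([[[rc[1],rc[0]]]],float),K,np.array([k1,0,0,0.]))[0,0]
    return -Rc.T@t, Rc.T@np.array([p[0],p[1],1])
def atz(C,rc,z):
    o,d=ray(C,rc); return o+d*(z-o[2])/d[2]
def proj(C,X):
    K,k1,Rc,t=C
    p=cv2.projectPoints(np.array([X],float),cv2.Rodrigues(Rc)[0],t,K,np.array([k1,0,0,0.]))[0][0,0]
    return p[::-1]
def shot(name,f=None):
    C=cam(name); im=m.camera(name)
    if f: cv2.imwrite('pics/'+f,im[:,:,::-1])
    return C,im
E
python3 - <<'E'
from h import *
Z={'pin':.105,'keeper_top':.084,'stop_bush':.084,'stop':.06,'stand':.06,'offcut':.038,'tape':.064,'glue':.1}
ims=[]
for n in('scene','top'):
    C,im=shot(n); ims.append(im)
    print(n,'campos',-C[2].T@C[3])
    for k,z in Z.items():
        try:
            for r in m.spot_in(k,n)[:2]: print(k,round(r['score'],2),np.round(r['at']),np.round(atz(C,r['at'],z),3))
        except Exception as e: print(k,e)
cv2.imwrite('pics/a.png',cv2.resize(np.hstack(ims),(800,300))[:,:,::-1])
cv2.imwrite('pics/top.png',cv2.resize(ims[1],(800,600))[:,:,::-1])
print(m.current_tcp_rot(), m.current_t())
E
```

```text
pics
scene campos [0.93862074 0.52216778 0.62357459]
pin 0.56 [205. 327.] [0.498 0.181 0.105]
keeper_top 0.67 [192. 280.] [0.538 0.076 0.084]
keeper_top 0.25 [228. 219.] [0.71  0.092 0.084]
stop_bush 0.67 [183. 271.] [0.539 0.041 0.084]
stop 0.73 [181. 268.] [0.521 0.008 0.06 ]
stand 0.73 [197. 283.] [0.527 0.073 0.06 ]
offcut 0.72 [200. 180.] [ 0.72  -0.073  0.038]
tape 0.61 [135. 256.] [ 0.43  -0.168  0.064]
glue 0.72 [228. 220.] [0.715 0.106 0.1  ]
top campos [0.52489398 0.01643757 0.72251197]
pin 0.72 [244. 171.] [0.482 0.17  0.105]
keeper_top 0.81 [209. 263.] [0.539 0.009 0.084]
stop_bush 0.96 [216. 260.] [0.526 0.015 0.084]
stop 0.67 [217. 261.] [0.524 0.013 0.06 ]
stand 0.69 [210. 265.] [0.536 0.004 0.06 ]
stand 0.42 [219. 262.] [0.52  0.011 0.06 ]
offcut 0.91 [126. 315.] [ 0.699 -0.098  0.038]
tape 0.81 [276. 374.] [ 0.408 -0.192  0.064]
glue 0.97 [124. 221.] [0.693 0.08  0.1  ]
[ 1.45361932e-01  9.89378547e-01  9.16986542e-06 -3.15231136e-07] 0.9
```

View pics/a.png

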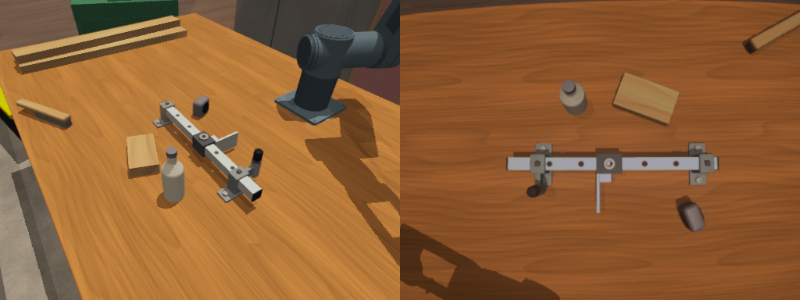

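View pics/top.png

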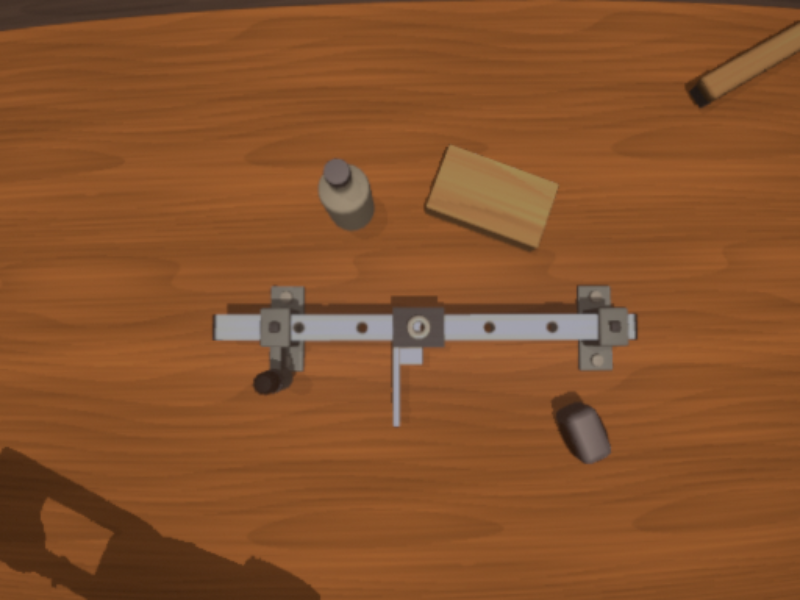

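Top picture: pin grip at about (383,266) of 800x600, with the keeper beside the left (saw-side) foot. The stop's bush is at (327,418). Bar holes at columns 299, 362, 489 and 552 put the hidden hole at about 425, so the wanted hole is roughly 9 mm outward. Next I'll take a closer look with the wrist camera.

Run:
```python
from h import *
c=m.calibration('wrist'); print(np.round(c['tool_from_camera'],3))
ims=[]
for p in ([.482,.17,.26],[.50,.03,.27]):
    m.movep(p,[0,1,0,0]); m.dwell(.2)
    C,im=shot('wrist'); ims.append(im)
    print(p,np.round(m.current_eef_pos(),4))
    for k,z in (('pin',.110),('keeper_top',.084),('stop_bush',.084)):
        for r in m.spot_in(k,'wrist')[:1]: print(k,round(r['score'],2),np.round(r['at'],1),np.round(atz(C,r['at'],z),4))
cv2.imwrite('pics/w1.png',cv2.resize(ims[0],(800,600))[:,:,::-1]);cv2.imwrite('pics/w2.png',cv2.resize(ims[1],(800,600))[:,:,::-1])
print(m.current_t(),m.current_joints())
```

```text
[[ 0.    -0.945 -0.327  0.085]
 [ 1.     0.    -0.     0.   ]
 [ 0.    -0.327  0.945 -0.143]
 [ 0.     0.     0.     1.   ]]
[0.482, 0.17, 0.26] [0.4818 0.1706 0.26  ]
pin 0.82 [177.8 245.9] [0.4807 0.1669 0.11  ]
keeper_top 0.9 [208.7 143.7] [0.5266 0.0435 0.084 ]
stop_bush 0.94 [193.1 124.8] [0.5068 0.023  0.084 ]
[0.5, 0.03, 0.27] [0.4999 0.0311 0.2699]
pin 0.63 [155.7 374. ] [0.4764 0.1652 0.11  ]
keeper_top 0.74 [190.5 233.1] [0.5249 0.0115 0.084 ]
stop_bush 0.67 [189.8 230.2] [0.524 0.008 0.084]
4.0833 [-1.61617979e-01  1.45159398e-01  1.58323209e+00  6.74420340e-05
  1.41323274e+00 -1.73379065e+00]
```

View pics/w1.png

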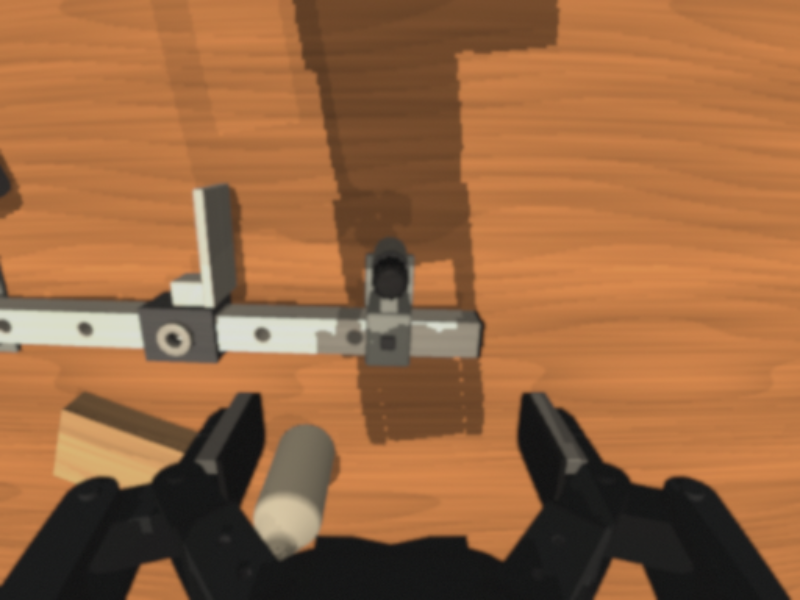

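View pics/w2.png

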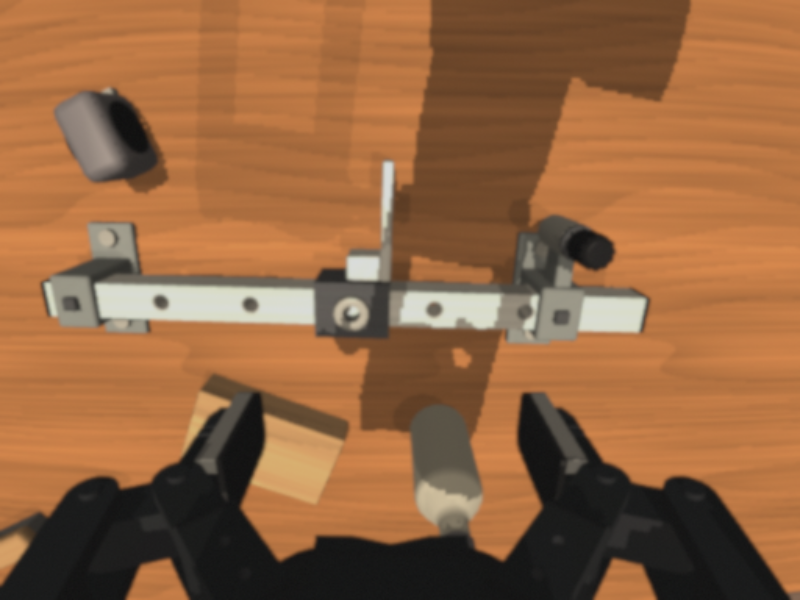

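Wrist views: in w1 the pin's grip top is at (277,390) and the bush at (338,174). In w2 the bush is at (313,351), bar holes at columns 161, 251, 434 and 524, and clamp screws at 71 and 561. Computing positions from these.

Run:
```python
from h import *
c=m.calibration('wrist');K=np.array([[c['fx'],0,c['cx']],[0,c['fy'],c['cy']],[0,0,1.]])
def C(p):
    T=np.eye(4);T[:3,:3]=R.from_quat([0,1,0,0]).as_matrix();T[:3,3]=p
    W=np.linalg.inv(T@np.array(c['tool_from_camera']));return K,c['k1'],W[:3,:3],W[:3,3]
C1=C([.4818,.1706,.26]);C2=C([.4999,.0311,.2699])
f=lambda C,r,cc,z:np.round(atz(C,[r*.64,cc*.64],z),4)
print('pin',f(C1,277,390,.123))
print('bush',f(C1,338,174,.084),f(C2,313,351,.084))
for r,q in ((326,4),(328,86),(334,262),(337,354)):print('h1',f(C1,r,q,.068))
for r,q in ((302,161),(304,251),(309,434),(312,524)):print('h2',f(C2,r,q,.068))
for r,q in ((303,71),(317,561)):print('clamp',f(C2,r,q,.08))
Ct=cam('top')
print('top pin',f(Ct,383,266,.123),'bush',f(Ct,327,418,.084))
for q in (299,362,489,552):print('ht',f(Ct,327,q,.068))
for q in (274,614):print('ct',f(Ct,327,q,.08))
```

```text
pin [0.4765 0.1707 0.123 ]
bush [0.5368 0.0015 0.084 ] [0.5375 0.0007 0.084 ]
h1 [ 0.5341 -0.1581  0.068 ]
h1 [ 0.5353 -0.0821  0.068 ]
h1 [0.5399 0.0669 0.068 ]
h1 [0.5424 0.1415 0.068 ]
h2 [ 0.534  -0.1577  0.068 ]
h2 [ 0.5357 -0.0823  0.068 ]
h2 [0.54   0.0669 0.068 ]
h2 [0.5426 0.1409 0.068 ]
clamp [ 0.5307 -0.2281  0.08  ]
clamp [0.5425 0.1675 0.08  ]
top pin [0.4808 0.1671 0.123 ] bush [0.5376 0.0008 0.084 ]
ht [0.5416 0.1408 0.068 ]
ht [0.5397 0.0662 0.068 ]
ht [ 0.5356 -0.0833  0.068 ]
ht [ 0.5333 -0.1583  0.068 ]
ct [0.542  0.1678 0.08  ]
ct [ 0.5308 -0.2288  0.08  ]
```

```bash
cat >> h.py <<'E'
Q=(R.from_euler('z',-.0285)*R.from_quat([0,1,0,0])).as_quat()
u=np.array([.0285,1,0])/np.hypot(.0285,1)   # rail towards saw
E
python3 - <<'E'
from h import *
m.movep([.479,.169,.19],Q); m.dwell(.3)
C,im=shot('wrist')
print(np.round(m.current_eef_pos(),4),m.current_ft_force())
r=m.cut_out('pin','wrist')[0]; ys,xs=np.where(r['region']); print(r['score'],r['at'],ys.min(),ys.max(),xs.min(),xs.max())
for X in ([.4765,.1707,.123],[.4808,.1671,.123]): print(X,proj(C,X)/.64)
cv2.imwrite('pics/w3.png',cv2.resize(im,(800,600))[:,:,::-1]);print(m.current_t())
E
```

```text
[0.4796 0.1681 0.1906] [-0.34561638  0.1584962  -0.26325109]
0.63 [200.1, 252.2] 179 220 237 267
[0.4765, 0.1707, 0.123] [318.09405884 394.96106486]
[0.4808, 0.1671, 0.123] [326.26304543 388.04167179]
5.175
```

View pics/w3.png

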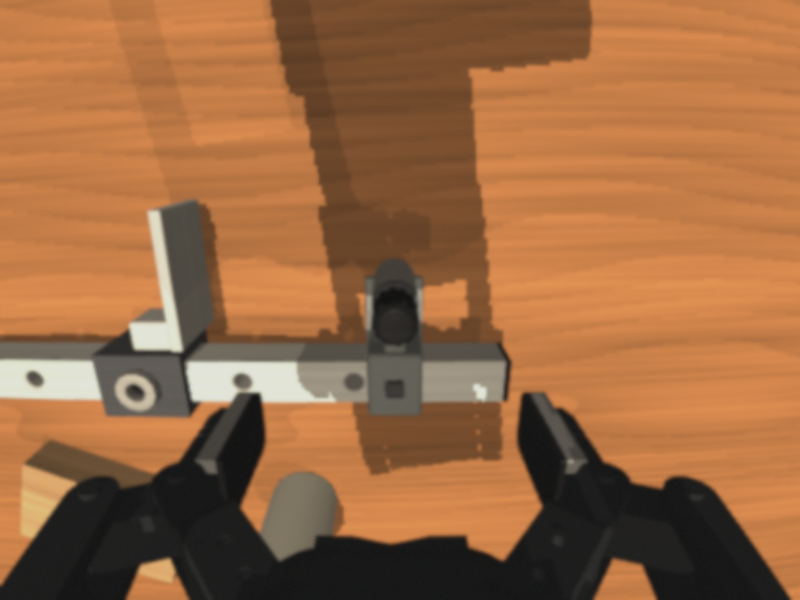

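The grip top is at (322,396) in w3, putting the pin at about (0.479, 0.171). I'll close lightly first, null the side force, then grip harder and pull.

Run:
```python
from h import *
f=lambda:np.round(m.current_ft_force(),1)
m.move_l([.479,.171,.15],Q,speed=.1)
print('g',m.move_l([.479,.171,.093],speed=.06,guard=8)); m.dwell(.3)
print(np.round(m.current_eef_pos(),4),f())
m.grasp(20); m.dwell(.3)
print(m.current_opening(),m.current_grasp_force(),np.round(m.current_eef_pos(),4),f(),np.round(m.current_ft_torque(),2),m.current_t())
```

```text
g False
[0.4791 0.171  0.0933] [-0.2 -0.  -1.3]
0.023209757285421254 21.888489425182343 [0.479  0.1709 0.093 ] [ 0.5 -0.1  1.5] [-0.25  0.08 -0.  ] 8.0083
```

Run:
```python
from h import *
f=lambda:np.round(m.current_ft_force(),1)
m.grasp(70); m.dwell(.2); print(m.current_opening(),f(),np.round(m.current_eef_pos(),4))
p=[.479,.171]
for z in (.097,.101,.106,.115,.13):
    m.move_l([*p,z],speed=.03); print(z,np.round(m.current_eef_pos(),4),f())
m.move_l([*p,.178],speed=.08); m.dwell(.2)
C,im=shot('wrist');print(np.round(m.current_eef_pos(),4),f(),m.current_opening())
cv2.imwrite('pics/w4.png',cv2.resize(im,(800,600))[:,:,::-1])
b=np.array([.5373,.0008,0]); print(proj(C,[.5373,.0008,.084])/.64)
m.movep([.5373,.0008,.185],Q); m.dwell(.3)
S=shot('scene')[1]; C,T=shot('top'); C,W=shot('wrist')
cv2.imwrite('pics/s5.png',np.hstack([cv2.resize(x,(400,300)) for x in (S[110:260,170:370],W[170:320,150:350])])[:,:,::-1])
print(np.round(m.current_eef_pos(),4),f(),m.current_t())
```

```text
0.022190090522754155 [-2.  -2.6  5.7] [0.4791 0.1709 0.0932]
0.097 [0.4789 0.1709 0.0968] [ 0.  -2.4 -1.2]
0.101 [0.4791 0.171  0.1013] [ 0.  -2.1  0.4]
0.106 [0.4791 0.171  0.1065] [-0.7 -2.3  0.5]
0.115 [0.4791 0.171  0.1155] [-0.4 -1.3 -1. ]
0.13 [0.4793 0.1711 0.1306] [-0.2 -1.9  1. ]
[0.4787 0.171  0.1775] [-0.4  0.5 -1.6] 0.022398077116641147
[403.64945993 119.07632641]
[0.5372 0.0014 0.1851] [ 0.6  0.2 -0.9] 12.6083
```

View pics/s5.png

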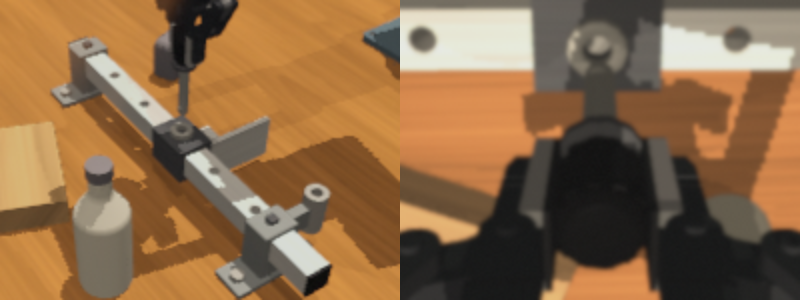

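The pin is held upright, the keeper is empty, and the nose is near the bush. I'll lower to just above it and check alignment.

Run:
```python
from h import *
m.move_l([.5373,.0008,.165],Q,speed=.05,guard=6); m.dwell(.3)
S=shot('scene');C,W=shot('wrist');e=np.array(m.current_eef_pos())
o=lambda p,r0,c0,s:np.round((proj(p,e-[0,0,.076])-[r0,c0])*s,1)
print(np.round(e,4),m.current_t(),proj(C,e-[0,0,.076]),proj(C,[.5373,.0008,.084]),proj(S[0],e-[0,0,.076]),proj(S[0],[.5373,.0008,.084]))
a=cv2.resize(S[1][150:210,230:300],(400,343),interpolation=cv2.INTER_CUBIC);b=cv2.resize(W[170:230,215:285],(400,343),interpolation=cv2.INTER_CUBIC)
cv2.imwrite('pics/s6.png',np.hstack([a,b])[:,:,::-1])
```

```text
[0.5374 0.0008 0.1652] 13.5583 [203.84763646 249.4772086 ] [201.50523724 249.48038166] [172.27746162 260.93076263] [173.95404669 260.89392965]
```

View pics/s6.png

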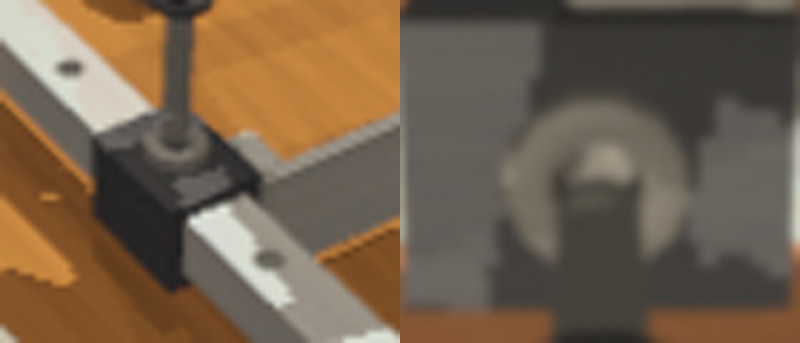

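The nose is centred sideways, but the bush sits about 1 mm further in +x. I'll shift to x=0.538 and lower in, guarded.

Run:
```python
from h import *
f=lambda:np.round(m.current_ft_force(),1)
m.move_l([.538,.0008,.165],Q,speed=.03)
print('g',m.move_l([.538,.0008,.153],speed=.02,guard=6)); m.dwell(.2)
print(np.round(m.current_eef_pos(),4),f(),np.round(m.current_ft_torque(),2),m.current_opening(),m.current_t())
```

```text
g True
[0.5371 0.0009 0.1563] [ 0.3 -0.1 -1. ] [-0.04  0.06 -0.01] 0.02190623471152947 14.4583
```

Run:
```python
from h import *
f=lambda:np.round(m.current_ft_force(),1)
for i in range(3):
    g=m.move_l([.5378,.0008,.152],Q,speed=.012,guard=10); a=f(); e=np.round(m.current_eef_pos(),4); m.dwell(.2)
    print(g,e,a,np.round(m.current_eef_pos(),4),f(),np.round(m.current_ft_torque(),2),m.current_t())
    if not g: break
```

```text
False [0.5374 0.0008 0.1519] [-2.7 -0.3  0.6] [0.5375 0.0008 0.1519] [-1.8 -1.2  0. ] [-0.21  0.68  0.06] 15.1917
```

Run:
```python
from h import *
f=lambda:np.round(m.current_ft_force(),1)
p=lambda y,z:[.5372+.0285*y,y,z]
print(m.move_l(p(-.0082,.152),Q,speed=.02,guard=25)); m.dwell(.2)
print(np.round(m.current_eef_pos(),4),f(),np.round(m.current_ft_torque(),2))
print('down',m.move_l(p(-.0082,.134),speed=.012,guard=22)); print(np.round(m.current_eef_pos(),4),f()); m.dwell(.2)
print(np.round(m.current_eef_pos(),4),f(),np.round(m.current_ft_torque(),2),m.current_opening(),m.current_t())
```

```text
False
[ 0.537  -0.0084  0.152 ] [-1.4  0.9 -0.3] [ 0.29  0.39 -0.  ]
down False
[ 0.537  -0.0082  0.134 ] [-1.4  1.   0.1]
[ 0.537  -0.0082  0.134 ] [-1.2  1.2  0.6] [ 0.12  0.37 -0.02] 0.021664056805731476 17.8417
```

The nose is 10 mm inside the bar with almost no force, so it is in the hole. Pushing home.

Run:
```python
from h import *
f=lambda:np.round(m.current_ft_force(),1)
p=lambda y,z:[.5372+.0285*y,y,z]
for z in (.12,.106,.098,.0935,.0925):
    g=m.move_l(p(-.0082,z),Q,speed=.02 if z>.1 else .01,guard=22); print(g,np.round(m.current_eef_pos(),4),f())
    if g: break
m.dwell(.2); S=shot('scene')[1];W=shot('wrist')[1]
cv2.imwrite('pics/s7.png',np.hstack([cv2.resize(x,(400,300)) for x in (S[130:220,200:320],W[150:350,150:350])])[:,:,::-1])
print(np.round(m.current_eef_pos(),4),f(),np.round(m.current_ft_torque(),2),m.current_opening(),m.current_t())
```

```text
False [ 0.5368 -0.0082  0.1196] [-1.5 -0.8 -1.7]
False [ 0.5368 -0.0082  0.1055] [-0.8  0.5 -3.5]
False [ 0.5369 -0.0081  0.0978] [-1.   1.  -1.8]
False [ 0.5369 -0.0082  0.0933] [-1.4  1.2 -1.7]
False [ 0.5369 -0.0082  0.0932] [-4.4  1.3  4.3]
[ 0.5369 -0.0082  0.0932] [-5.1  1.7  5.2] [ 0.3   0.78 -0.01] 0.021944648750167498 21.6417
```

View pics/s7.png

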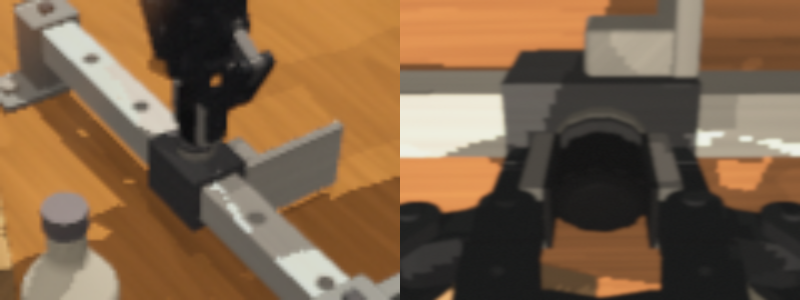

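Run:
```python
from h import *
f=lambda:np.round(m.current_ft_force(),1)
print(m.move_l([.5369,-.0082,.0905],Q,speed=.01,guard=15),np.round(m.current_eef_pos(),4),f())
m.dwell(.1); m.move_l([.5369,-.0082,.0933],speed=.02); m.dwell(.1); print(f(),np.round(m.current_eef_pos(),4))
m.let_go(); m.dwell(.2); m.move_l([.5369,-.0082,.2],speed=.1)
m.movep([.46,-.0082,.27],Q); m.dwell(.3)
C,T=shot('top');S=shot('scene')
cv2.imwrite('pics/s8.png',np.hstack([cv2.resize(x,(400,300),interpolation=cv2.INTER_CUBIC) for x in (S[1][130:220,200:320],T[60:300,130:450])])[:,:,::-1])
print(proj(S[0],[.537,-.008,.084]),m.current_t(),np.round(m.current_eef_pos(),3),f())
```

```text
True [ 0.5368 -0.0082  0.0932] [-0.6  0.6  5.6]
[-1.9  0.5  2. ] [ 0.5369 -0.0082  0.0933]
[171.9864114  258.83025256] 25.275 [ 0.46  -0.008  0.269] [-0.4  0.5  0.6]
```

View pics/s8.png

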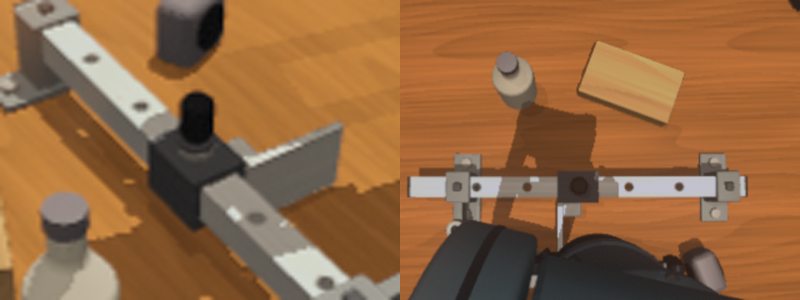

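The pin stands upright with its shoulder on the bush, and the bystanders are in place. Handing in.

```bash
python3 -c "
from h import *
print(m.close_job())"
```

```text
the job is handed in; nothing more can be done
None
```

I pulled the pin from the keeper, slid the stop about 9 mm outward to the next hole, pushed the pin home until its shoulder met the bush, let go, and handed the job in at about 25 s; the hand-in call did not return a verdict.

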